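Deburr the drilled hole in the service box

TASK

Take the deburring tool with the swivelling hooked blade from the rack and, holding it square to the sloping face of the service box, hook the blade into the drilled hole. Starting at the top of the hole, draw it slowly right round the edge (ten seconds or so for the round), clockwise as you look at the face, with steady light contact all the way and a little past the top again; then lift it out and stand it back in the rack hole it came from, without disturbing the other tools in the rack or the beaker beside it.

Things in the scene. Friction and masses are not known exactly. Their poses are not given: they have to be found in the camera images.
- deburrer: hand deburring tool upright in one of the rack's 3 holes, blade down, about 100 g. Round ribbed black handle 21 mm across, 88 mm tall; collar at its foot 31 mm across, 5 thick, rests on the rack's top. Origin: centre of the collar's underside; z along the axis to the handle's end (up in the rack). Below the collar a ferrule 18 mm across, 12 long, tapers to a 10 mm nose ending at z = -25.5 mm
- grip (a point): point on the handle's axis 50 mm above the tool's origin: the place to grip (38 mm of handle above it); axes as the tool's
- blade: its hooked blade, a bent 3.6 mm rod swivelling freely and endlessly about the tool's axis. Origin on the axis at the nose's end. Own x-z plane, mm: down the axis to z -6, out to x -6.5 at z -14, straight to z -22 (working part), back under to the tip at x 0.5, z -30: a hook open to +x. Tool leaning, it hangs to the low side; pulled outward on an edge it trails the handle like a castor, needing no turning
- blade_edge (a point): middle of the blade's working part: 6.5 mm off the tool's axis, 43.5 mm below the tool's origin; rod radius 1.8 mm. With the hook pulled outward on the hole's edge this point is 20.2 mm from the hole's centre, inside the sheet's thickness, and the tool's axis about 26.7 mm from the centre, over the sheet. To take the hook out, first bring it back to the middle of the hole
- face: fixed sloping face of the white steel service box, 220 mm up the slope, 320 across, sheet 4 mm thick, box hollow below. One open drilled hole, 44 mm diameter, bare steel edge. Origin: hole's centre on the outer surface, 140 mm above the bench; x up the slope, z square out (36 deg from vertical), y to the left as you look at it. A fitted outlet, 60 mm proud, stands at x 20, y 155 mm
- rack: fixed aluminium tool rack on the bench, top plate 250 x 80 mm, 85 mm high, with three 23 mm holes in a row along its x axis at x = -80, 0 and +80 mm, each holding one tool, handle up. Origin on the bench below the middle hole, z up
- screwdriver: its neighbour in the rack: plain screwdriver with a fat bulb-shaped handle 33 mm across and 90 mm tall, blade down. Origin in the underside of its shoulder, z up the handle. Leave it alone.
- round_file: its other neighbour in the rack: round file with a tapered wooden handle 100 mm tall, file down. Origin in the underside of its shoulder, z up the handle. Leave it alone.
- beaker: glass beaker 68 mm across, 90 mm tall, standing on the bench; origin at the centre of its underside. Leave it alone.
Things that resemble listed ones, but are neither listed nor needed, are in the scene too. What is shaped like the deburrer but pink or turquoise is not meant.

How it is judged:
By the outcome, as a careful person would: the job done as asked, in the order asked, and still so for the second after the job is handed in, with the robot touching nothing.
It also fails if it takes over 67 s, if anything falls off the work surface, if the arm or the gripper's body presses on something with over 40 N, if the wrist force passes 120 N, or if a joint passes its speed limit or range.

ROBOT

A 7-joint arm with a two-finger parallel gripper is mounted at the origin on the work surface. World frame = base frame: x ahead of the robot, y to its left, z up, the work surface at z = 0. Lengths are in m, angles in rad, forces in N, time in s.
With the tool pointing down it reaches from about 0.425 to 0.875 m from the base axis. Payload 4.7 kg.
Tool frame: the origin (TCP) lies at the very end of the fingers, on their centre line; the grasp point (between the pads) lies 19 mm behind it; z points along the fingers, y is the line along which they close (so a half turn about z gives the same grasp; the last joint's range is limited). The gripper opens to 87 mm and grips with 3 to 60 N. Pads are 19 mm wide; open, the fingers measure 117 mm over their backs; the gripper's body (75 mm by 190 mm) begins 51 mm behind the grasp point.
Start: joints at [0.014, 0.321, -0.07, 1.45, 0.023, 1.371, -0.057], TCP at [0.65, -0, 0.223] pointing down, gripper open.
Joint ranges: [-2.86, 2.86], [-0.3, 2.09], [-1.38, 1.24], [0.06, 2.45], [-1.56, 4.7], [0.09, 2.05], [-2.69, 2.69]. Speed limits (rad/s): [2.57, 2.57, 3.14, 3.14, 3.14, 3.14, 3.14].

INTERFACE

Orientations are given as a rotation vector (axis times angle).
In Python, from bench import get_state, get_image, get_calibration, close_job gives the robot as it stands.
- The arm moves only by the shell command python3 -m crank 'ROWS' [FORCE]. ROWS is JSON, a list of rows, each a list of 5 numbers: the opening, from 0 (shut) to 1 (fully open), then the shift along the world's x, y, z in units of 0.2 m (1.0 is 0.2 m), then the turn about the world's z in units of 2 pi rad (1.0 is 2 pi rad). A call has 1 to 5 rows; each row is the pose to reach, as a shift and turn from the pose commanded when the call began, turning the shorter way round; what a row does not reach only later rows make up. A row lasts 1/8 s, in which the tool goes at most 62.5 mm and 10.7 degrees, less where a joint would pass 70% of its speed; a pose out of reach is approached as far as the arm can. A call with a number of a shift or a turn outside -1 to 1 is refused whole. A call with a gripper value outside its range is refused whole. The fingers move at their own pace and stop on an object; FORCE is the grip in N (left out, the last holds). Time passes only in rows, so rows that repeat a pose let the fingers close. It gives the time, the measured TCP pose, the force, the opening and the grip force at its end, in the units of the state.
- get_state(): the state, without advancing time (a new reading comes with each control period).
- get_image(name): name is "scene" or "side" or "wrist"; returns the picture (420x560x3 uint8, red, green, blue); there is no depth.
- get_calibration(name): a dict with "fovy" (degrees; the focal length in pixels is half the picture's height over the tangent of half this angle, whatever the lens; pixels are square), "cx", "cy" (the principal point, pixels), "k1" (the pictures are not rectified: a ray, as slopes to the right and down, at radius r is drawn at 1 + k1 r^2 times it, then the intrinsics apply), "R" (3x3) and "t" (3): a world point X has camera coordinates R X + t. Camera axes: x right, y down, z forward; pixel columns grow to the right and rows downward; lengths in m; the calibration is good to about 2 mm. A picture is of the moment at which its call begins: read the wrist's pose just before it. get_calibration takes no time and is no camera call; for the wrist camera it gives the pose at the moment of the call.
- close_job(): hands the job in; it is judged then, once.
The state is a dict: "time": time; "joint_positions": joint angles; "qd": joint speeds; "joint_torque": joint torques, N m; "position": TCP position; "tool_rot": TCP orientation; "ft_force": force on the tool from outside, world axes, zero at the start; "torque": the same for the moment, N m; "grip_width": opening from 0.0 (shut) to 1.0 (fully open); "grip_force": force on a finger pad.
Only numpy, scipy, OpenCV 4.12 (cv2) and the standard library are available. Lean on these libraries where they do the work, as an engineer would, in place of code of your own. Each camera call takes 0.05 s, during which the arm holds its last target. There are 200 camera calls.

## Working session

There is one attempt and no reset: what is moved stays moved. The work goes in short steps, Python scripts to look and compute and a shell command to move; the robot and the scene stay as the last step left them, time stands still between calls to the robot, and variables do not carry over. Pictures are saved under pics/ and viewed, at most 10 in all, crops included, and the job is handed in when it is done.

```bash
ls; mkdir -p pics
cat > h.py <<'E'
import numpy as np, cv2
from bench import get_state, get_image, get_calibration
def K(c,shape=(420,560)):
    f=shape[0]/2/np.tan(np.radians(c["fovy"])/2); return np.array([[f,0,c["cx"]],[0,f,c["cy"]],[0,0,1.]])
def ray(c,uv):
    p=cv2.undistortPoints(np.array([[uv]],float),K(c),np.array([c["k1"],0,0,0,0.])) [0,0]
    R=np.array(c["R"]);t=np.array(c["t"]);d=R.T@np.array([p[0],p[1],1]);return -R.T@t,d/np.linalg.norm(d)
def onplane(c,uv,p0,n):
    o,d=ray(c,uv);n=np.array(n,float);return o+d*((np.array(p0)-o)@n/(d@n))
def onz(c,uv,z): return onplane(c,uv,[0,0,z],[0,0,1])
def tri(rays):
    A=np.zeros((3,3));b=np.zeros(3)
    for o,d in rays:
        M=np.eye(3)-np.outer(d,d);A+=M;b+=M@o
    X=np.linalg.solve(A,b);return X,[np.linalg.norm((np.eye(3)-np.outer(d,d))@(X-o)) for o,d in rays]
def proj(c,X):
    R=np.array(c["R"]);r,_=cv2.Rodrigues(R)
    return cv2.projectPoints(np.array(X,float).reshape(-1,1,3),r,np.array(c["t"],float),K(c),np.array([c["k1"],0,0,0,0.]))[0][:,0]
E
python3 - <<'E'
from h import *
import json
s=get_state();print({k:np.round(v,3).tolist() for k,v in s.items()})
a=get_image("scene");b=get_image("side");
for n,i in(("scene",a),("side",b)):
    c=get_calibration(n);print(n,c)
    np.save(f"pics/{n}.npy",i);json.dump({k:np.array(v).tolist() for k,v in c.items()},open(f"pics/{n}.json","w"))
    cv2.imwrite(f"pics/{n}.png",cv2.resize(i[:,:,::-1],(784,588)))
E
```

```text
pics
{'time': 0.0, 'joint_positions': [0.014, 0.322, -0.07, 1.452, 0.023, 1.371, -0.057], 'qd': [-0.001, 0.001, 0.002, 0.001, -0.001, -0.001, -0.0], 'joint_torque': [-0.0, -49.128, -0.404, -31.253, -0.064, 0.044, 0.0], 'position': [0.649, -0.0, 0.221], 'tool_rot': [-2.221, -2.22, 0.002], 'ft_force': [0.243, -0.489, -0.176], 'torque': [-0.009, -0.018, -0.009], 'grip_force': 0.0, 'grip_width': 1.0}
scene {'fovy': 44.31280024899967, 'cx': 287.00330283820915, 'cy': 214.6645091866867, 'k1': -0.15130387376049706, 'R': array([[ 0.34446212,  0.93875071,  0.00964093],
       [ 0.715398  , -0.2558283 , -0.65019811],
       [-0.60790752,  0.23086572, -0.75970354]]), 't': array([-0.30442349, -0.20113952,  1.53475728])}
side {'fovy': 46.546316483912626, 'cx': 275.12134173182585, 'cy': 205.73340669475635, 'k1': -0.0397187818743697, 'R': array([[-0.99971918, -0.02331309,  0.00424881],
       [-0.01977365,  0.72186876, -0.69174742],
       [ 0.01305969, -0.69163718, -0.72212703]]), 't': array([ 0.44720973, -0.04455818,  1.32451088])}
```

View pics/scene.png

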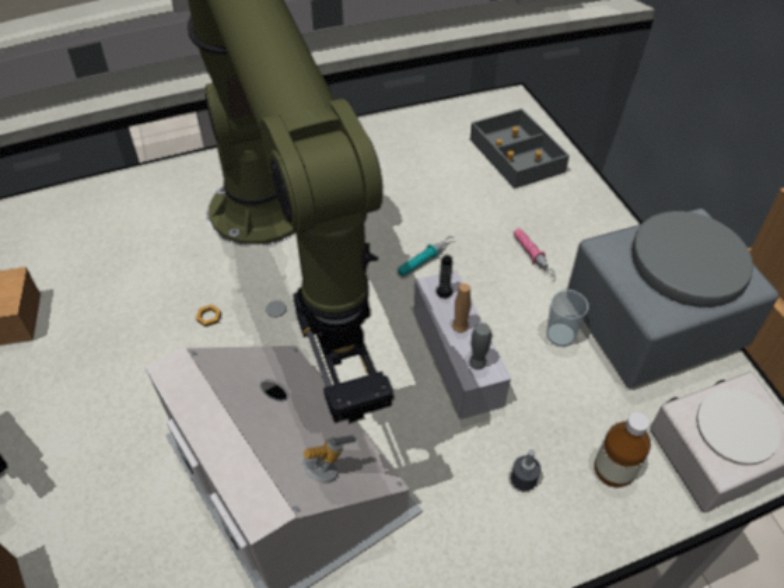

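View pics/side.png

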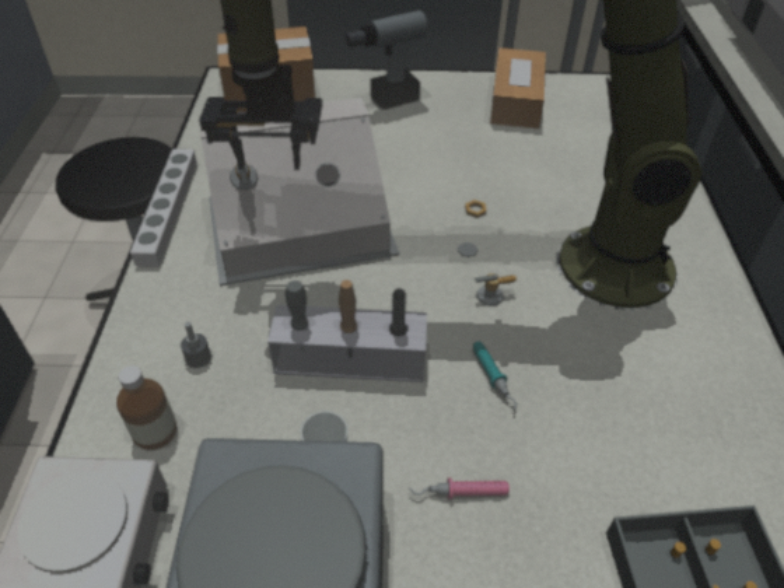

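Run:
```python
from h import *
import json
C={n:json.load(open(f"pics/{n}.json")) for n in("scene","side")}
s=1/1.4
T=lambda n,u,v:ray(C[n],(u*s,v*s))
def two(nm,a,b): X,r=tri([T("scene",*a),T("side",*b)]);print(nm,X.round(4),np.round(r,4))
two("hole",(274,390),(328,174))
two("outlet base",(322,470),(243,180))
two("deb top",(447,259),(400,292)); two("deb collar",(444,293),(399,329))
two("file top",(464,287),(347,284)); two("screw top",(483,327),(297,286))
for n,pts in(("scene",[(416,282),(441,268),(507,380),(466,396)]),("side",[(274,312),(427,314),(427,345),(271,345)])):
    for p in pts: print(n,"racktop",p,onz(C[n],(p[0]*s,p[1]*s),.085).round(3))
for n,p in(("scene",(562,337)),("side",(322,450))): print("beaker?",n,onz(C[n],(p[0]*s,p[1]*s),0.0).round(3))
im=[cv2.resize(np.load("pics/scene.npy")[160:300,280:400],None,fx=3.3,fy=3.3,interpolation=2),cv2.resize(np.load("pics/side.npy")[100:260,160:320],None,fx=2.5,fy=2.5,interpolation=2)]
h=max(i.shape[0] for i in im);im=[cv2.copyMakeBorder(i,0,h-i.shape[0],0,0,0) for i in im]
cv2.imwrite("pics/crop1.png",np.hstack(im)[:,:,::-1]);print(np.hstack(im).shape)
```

```text
hole [ 0.5599 -0.0873  0.1384] [0.0023 0.0023]
outlet base [ 0.7151 -0.0569  0.1451] [0.0015 0.0015]
deb top [0.4221 0.2459 0.1686] [0.0031 0.0031]
deb collar [0.4219 0.2457 0.0818] [0.0029 0.0029]
file top [0.5014 0.2426 0.1817] [0.0017 0.0017]
screw top [0.5789 0.241  0.1728] [0.0025 0.0025]
scene racktop (416, 282) [0.387 0.208 0.085]
scene racktop (441, 268) [0.37  0.263 0.085]
scene racktop (507, 380) [0.633 0.27  0.085]
scene racktop (466, 396) [0.638 0.197 0.085]
side racktop (274, 312) [0.626 0.215 0.085]
side racktop (427, 314) [0.374 0.212 0.085]
side racktop (427, 345) [0.375 0.278 0.085]
side racktop (271, 345) [0.621 0.284 0.085]
beaker? scene [0.533 0.442 0.   ]
beaker? side [0.534 0.419 0.   ]
(462, 796, 3)
```

View pics/crop1.png

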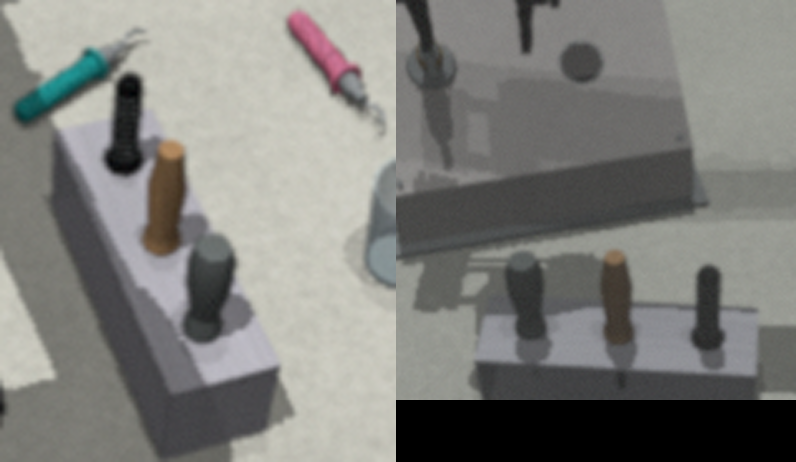

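```bash
python3 -m crank '[[1,-0.4,0,0.6,0],[1,-0.4,0,0.6,0],[1,-0.4,0,0.6,0],[1,-0.4,0,0.6,0],[1,-0.4,0,0.6,0]]'
python3 - <<'E'
from h import *
import json
c=get_calibration("wrist");i=get_image("wrist")
np.save("pics/w1.npy",i);json.dump({k:np.array(v).tolist() for k,v in c.items()},open("pics/w1.json","w"))
print(c, proj(c,[[.56,-.087,.14],[.715,-.057,.145],[.422,.245,.17]]))
cv2.imwrite("pics/w1.png",cv2.resize(i[:,:,::-1],(784,588)))
E
```

```text
time: 0.72
position: [0.5699, -0.0001, 0.3402]
tool_rot: [-2.22, -2.22, 0.004]
ft_force: [0.7, -1.2, -1.1]
grip_width: 1.002
grip_force: 0.0
{'fovy': 71.15706788416362, 'cx': 281.43297058253734, 'cy': 211.65302766578395, 'k1': 0.010422643953108142, 'R': array([[ 9.99992278e-01,  3.18461605e-04, -3.91705564e-03],
       [ 1.40587176e-03, -9.59742066e-01,  2.80879315e-01],
       [-3.66991380e-03, -2.80882653e-01, -9.59735103e-01]]), 't': array([-0.567219  , -0.06864465,  0.50642772])} [[275.62724181 252.56657316]
 [395.12783412 233.1217027 ]
 [122.6914215  -66.43966972]]
```

View pics/w1.png

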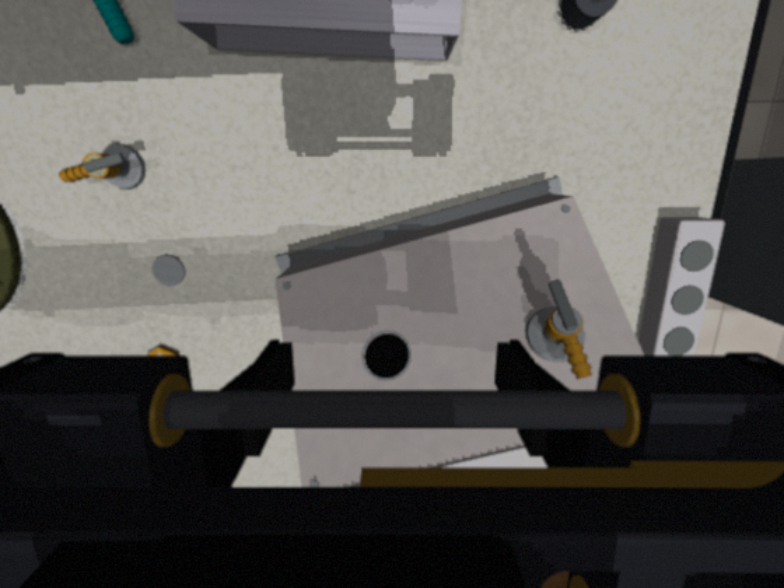

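Run:
```python
from h import *
import json
c=json.load(open("pics/w1.json"));i=np.load("pics/w1.npy")
g=i.max(2);m=(g<45).astype(np.uint8);m[:,:250]=0;m[:,306:]=0;m[:220]=0;m[275:]=0
n,l,st,ce=cv2.connectedComponentsWithStats(m)
for k in range(1,n):
    if st[k,4]>100: print(st[k],ce[k])
k=1+np.argmax([s[4] if s[2]<45 else 0 for s in st[1:]])
ct=max(cv2.findContours((l==k).astype(np.uint8),0,1)[0],key=len)
P0=np.array([onz(c,ce[k],.14)])[0];print("hole",P0)
for yaw in (15,):
  yaw=np.radians(15)
  for it in range(5):
    h=np.array([np.sin(yaw),-np.cos(yaw),0]);nz=np.array([0,0,np.cos(np.radians(36))])-h*np.sin(np.radians(36))
    E=[onplane(c,(u/1.4,v/1.4),P0,nz) for u,v in((286,276),(570,200))]
    d=E[1]-E[0];yaw=np.arctan2(d[1],d[0])
  print("yaw",np.degrees(yaw),E,np.linalg.norm(d))
  xf=np.array([0,0,np.sin(np.radians(36))])+h*np.cos(np.radians(36));yf=np.cross(nz,xf)
  for nm,uv in(("outlet",(556,333)),("e0",(286,276)),("e1",(570,200))):
    q=onplane(c,(uv[0]/1.4,uv[1]/1.4),P0,nz)-P0;print(nm,(q@xf).round(4),(q@yf).round(4))
  Q=np.array([onplane(c,p[0],P0,nz) for p in ct.astype(float)])-P0
  a,b=Q@xf,Q@yf;print("hole extents",a.min(),a.max(),b.min(),b.max())
```

```text
[261 239  31  30 728] [275.92582418 253.57554945]
hole [ 0.56039393 -0.08847249  0.14      ]
yaw 15.114675094190194 [array([ 0.45213486, -0.02608432,  0.07573104]), array([0.74525167, 0.05308521, 0.075731  ])] 0.3036202816130184
outlet 0.0179 0.1573
e0 -0.1093 -0.0882
e1 -0.1093 0.2154
hole extents -0.020647020220574783 0.020083379448538677 -0.02058025040095192 0.02018647738172179
```

```bash
python3 -m crank '[[1,-0.25,0.6,0,-0.08],[1,-0.5,1,0,-0.12],[1,-0.7,1,-0.05,-0.15],[1,-0.7,1,-0.1,-0.18],[1,-0.7,1,-0.15,-0.2]]'; python3 -m crank '[[1,-0.04,0.1,0,-0.03],[1,-0.04,0.1,0,-0.055],[1,-0.04,0.1,0,-0.055],[1,-0.04,0.1,0,-0.055]]';  python3 - <<'E'
from h import *
import json
c=get_calibration("wrist");i=get_image("wrist")
np.save("pics/w2.npy",i);json.dump({k:np.array(v).tolist() for k,v in c.items()},open("pics/w2.json","w"))
print(proj(c,[[.422,.245,.173],[.422,.245,.085]]),get_state()["joint_positions"])
cv2.imwrite("pics/w2.png",cv2.resize(i[:,:,::-1],(784,588)))
E
```

```text
time: 1.4
position: [0.4271, 0.2037, 0.3108]
tool_rot: [-2.962, -1.045, 0.004]
ft_force: [0.4, -0.5, -0.1]
grip_width: 0.996
grip_force: 0.0
time: 1.9
position: [0.4221, 0.2196, 0.3116]
tool_rot: [3.098, 0.522, -0.003]
ft_force: [0.4, 0.7, -0.7]
grip_width: 1.002
grip_force: 0.0
[[258.58977699 192.37027274]
 [263.58474419 177.84421521]] [-0.21317711 -0.06983203 -0.30238322  1.70741499 -0.02123387  1.5020899
 -1.75120058]
```

View pics/w2.png

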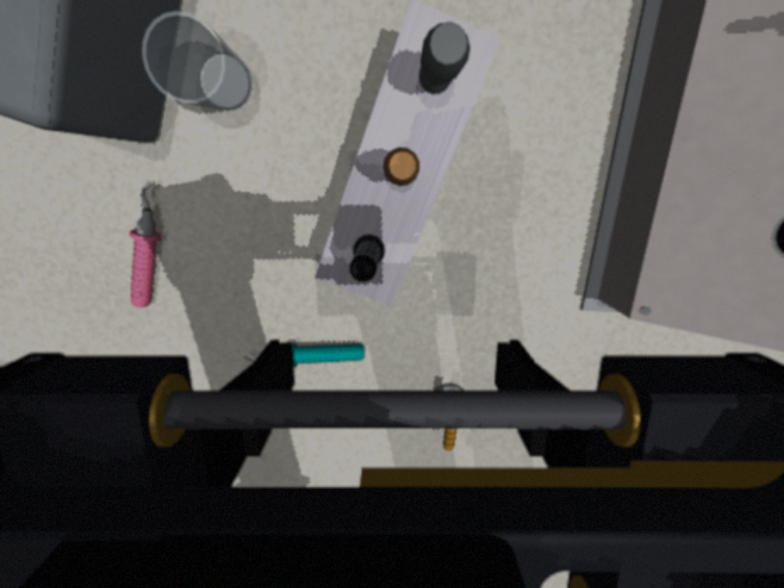

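Run:
```python
from h import *
import json
c=json.load(open("pics/w2.json"));p=lambda u,v,z:onz(c,(u/1.4,v/1.4),z).round(4)
print("deb top",p(363,268,.173)," collar near",p(369,248,.088),"file",p(401,166,.185),"screw",p(446,45,.175))
print("rack corners",p(317,277,.085),p(391,304,.085),p(410,0,.085),p(498,38,.085))
s=get_state();print(s["position"],s["tool_rot"])
```

```text
deb top [0.4232 0.2446 0.173 ]  collar near [0.4234 0.2453 0.088 ] file [0.5009 0.242  0.185 ] screw [0.5801 0.2392 0.175 ]
rack corners [0.3792 0.2843 0.085 ] [0.3768 0.2072 0.085 ] [0.6262 0.2768 0.085 ] [0.6247 0.1987 0.085 ]
[0.4221787  0.21961913 0.3118382 ] [ 3.09811407e+00  5.20623371e-01 -2.02231087e-03]
```

```bash
python3 -m crank '[[1,0.004,0.127,0,-0.029],[1,0.004,0.127,-0.25,-0.0586],[1,0.004,0.127,-0.5,-0.0586],[1,0.004,0.127,-0.75,-0.0586],[1,0.004,0.127,-0.95,-0.0586]]' 20; python3 -m crank '[[1,0,0,-0.03,0],[0.5,0,0,-0.03,0],[0.1,0,0,-0.03,0],[0,0,0,-0.03,0],[0,0,0,-0.03,0]]' 20; python3 -c "
from bench import get_state as g;s=g();print(s['position'],s['tool_rot'],s['joint_positions'])"
```

```text
time: 2.58
position: [0.4223, 0.2446, 0.1204]
tool_rot: [3.14, -0.056, -0.002]
ft_force: [0.1, 0.0, 0.3]
grip_width: 1.001
grip_force: 0.0
time: 3.2
position: [0.4233, 0.2456, 0.1174]
tool_rot: [-3.14, 0.057, -0.002]
ft_force: [0.2, -0.2, -0.0]
grip_width: 0.624
grip_force: 0.0
[0.42330841 0.24560605 0.1174301 ] [-3.14038194e+00  5.74298274e-02 -2.33847435e-03] [-0.2375168   0.07817498 -0.3548893   1.96130652  0.03069522  1.1055401
 -2.21250882]
```

```bash
python3 -m crank '[[0,0,0,0,0],[0,0,0,0,0],[0,0,0,0,0],[0,0,0,0.05,0],[0,0,0,0.1,0]]' 20; python3 -m crank '[[0,0,0,0.1,0],[0,0,0,0.2,0],[0,0,0,0.29,0],[0,0,0,0.29,0]]' 20
```

```text
time: 3.82
position: [0.4228, 0.2454, 0.1373]
tool_rot: [-3.141, 0.057, -0.0]
ft_force: [0.5, -1.1, -1.0]
grip_width: 0.24
grip_force: 20.0
time: 4.32
position: [0.4238, 0.246, 0.1965]
tool_rot: [-3.139, 0.057, -0.005]
ft_force: [0.0, 1.0, -1.4]
grip_width: 0.234
grip_force: 20.0
```

```bash
python3 -m crank '[[0,-0.16,0.006,0,0],[0,-0.32,0.01,0,0],[0,-0.32,0.01,-0.15,0],[0,-0.32,0.01,-0.32,0],[0,-0.32,0.01,-0.32,0]]' 20
python3 - <<'E'
from h import *
i=get_image("side");c=get_calibration("side");p=proj(c,[.36,.245,.1])[0];print(p)
u,v=p.astype(int);cv2.imwrite("pics/s2.png",cv2.resize(i[v-80:v+60,u-100:u+60,::-1],None,fx=4,fy=4,interpolation=2))
E
```

```text
time: 4.95
position: [0.3565, 0.2458, 0.1279]
tool_rot: [3.138, -0.057, -0.009]
ft_force: [0.0, 0.1, -0.3]
grip_width: 0.235
grip_force: 20.0
[311.93299464 230.86859693]
```

View pics/s2.png

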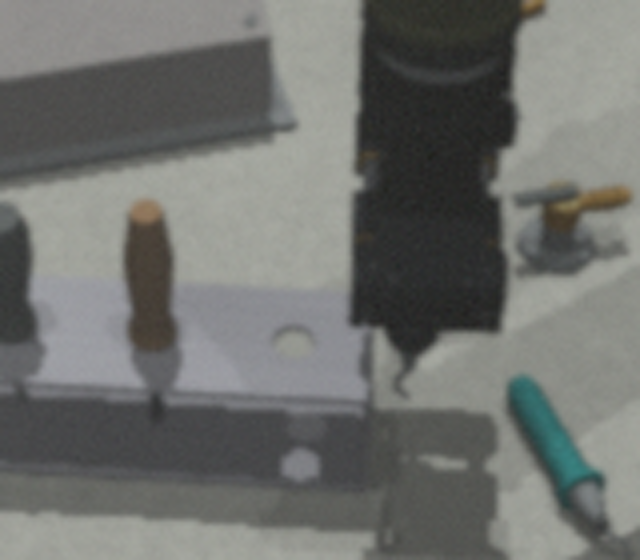

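```bash
python3 -m crank '[[0,0,0,0.025,0],[0,0.06,0,0.025,0],[0,0.1,0,0.026,0],[0,0.1375,-0.004,0.026,0],[0,0.17,-0.006,0.02,0]]' 6; python3 -m crank '[[0,0.018,0,-0.004,0],[0,0.036,-0.001,-0.007,0],[0,0.058,-0.002,-0.013,0],[0,0.08,-0.003,-0.022,0],[0,0.1,-0.004,-0.035,0]]' 6;  python3 -m crank '[[0,0,0,0,0]]' 6;python3 - <<'E'
from h import *
i=get_image("side");c=get_calibration("side");p=proj(c,[.39,.245,.1])[0];print(p)
u,v=p.astype(int);cv2.imwrite("pics/s3.png",cv2.resize(i[v-80:v+60,u-100:u+60,::-1],None,fx=4,fy=4,interpolation=2))
E
```

```text
time: 5.62
position: [0.3935, 0.2468, 0.1348]
tool_rot: [-3.14, 0.058, -0.001]
ft_force: [-1.4, 2.0, 0.6]
grip_width: 0.239
grip_force: 6.0
time: 6.25
position: [0.4137, 0.2455, 0.1278]
tool_rot: [-3.141, 0.058, -0.002]
ft_force: [-0.2, 1.3, 1.7]
grip_width: 0.237
grip_force: 6.0
time: 6.38
position: [0.4134, 0.2449, 0.1274]
tool_rot: [3.141, -0.058, 0.001]
ft_force: [0.3, 0.8, 0.5]
grip_width: 0.24
grip_force: 6.0
[298.46783588 230.59683019]
```

View pics/s3.png

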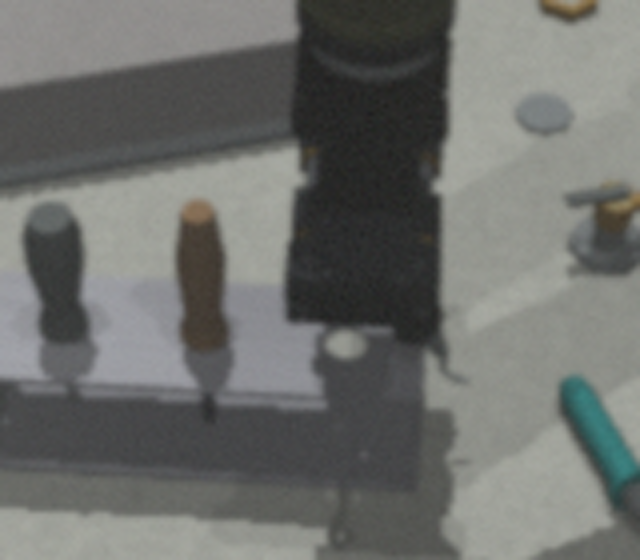

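```bash
python3 -m crank '[[0,0,0,0,0],[0,0,0,0.15,0],[0,-0.02,0,0.35,0.029],[0,-0.02,-0.05,0.55,0.058],[0,0,-0.15,0.65,0.087]]' 50; python3 -m crank '[[0,0.1,-0.15,0,0.029],[0,0.2,-0.4,0,0.058],[0,0.35,-0.65,0,0.087],[0,0.5,-0.85,0,0.116],[0,0.57,-0.98,0,0.145]]' 50;  python3 -m crank '[[0,0.03,-0.08,0,0.029],[0,0.05,-0.12,-0.05,0.058],[0,0.05,-0.12,-0.1,0.0655],[0,0.05,-0.12,-0.1,0.0655]]' 50;python3 - <<'E'
from h import *
s=get_state();print(s["position"],s["tool_rot"],s["joint_positions"])
p=s["position"]+np.array([0,0,.019]);n=np.array([-.1531,.5675,.809])
ims=[]
for nm in("scene","side"):
    i=get_image(nm);c=get_calibration(nm);P=proj(c,[p+.036*n,p-.0514*n,p-.0769*n,p-.107*n]);print(nm,P.round(1).tolist(),proj(c,[[.5604,-.0885,.14]]))
    u,v=P[1].astype(int);x0=max(u-60,0);y0=max(v-50,0);im=cv2.resize(i[y0:y0+120,x0:x0+100],None,fx=4,fy=4,interpolation=2);print(x0,y0);ims.append(im)
cv2.imwrite("pics/t1.png",np.hstack(ims)[:,:,::-1])
E
```

```text
time: 7.05
position: [0.413, 0.2159, 0.2598]
tool_rot: [-3.037, -0.805, -0.005]
ft_force: [0.6, -0.2, -1.6]
grip_width: 0.226
grip_force: 50.0
time: 7.68
position: [0.5274, 0.016, 0.2569]
tool_rot: [2.394, 2.034, -0.002]
ft_force: [0.8, 0.3, -1.5]
grip_width: 0.226
grip_force: 50.0
time: 8.18
position: [0.5358, -0.0049, 0.2363]
tool_rot: [-1.931, -2.475, 0.003]
ft_force: [-0.2, -0.1, -0.6]
grip_width: 0.225
grip_force: 50.0
[ 0.53582478 -0.00491635  0.23632564] [-1.9309959  -2.47530715  0.00318544] [ 0.01092042  0.07730715 -0.05430677  1.71135086  0.00442325  1.35602704
  0.20163514]
scene [[233.2, 209.2], [213.9, 243.3], [208.5, 252.8], [202.4, 263.7]] [[194.36671771 277.68774111]]
153 193
side [[239.3, 100.6], [236.7, 113.3], [236.0, 116.6], [235.3, 120.4]] [[233.46759535 124.07899742]]
176 63
```

View pics/t1.png

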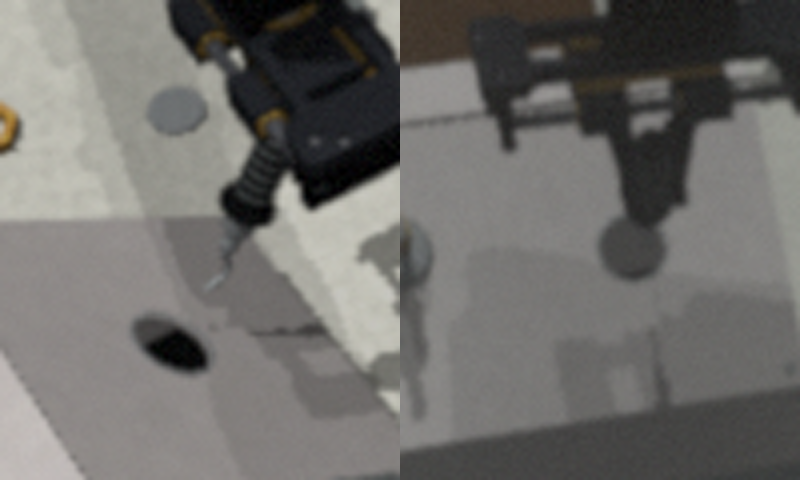

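Run:
```python
from h import *
s=get_state();p=s["position"]+np.array([0,0,.019]);c=get_calibration("scene");r=s["tool_rot"];print("yaw",2*np.degrees(np.arctan2(r[1],r[0])) )
for th in(24,28,32,36,40):
  for az in(95,105,115):
    t=np.radians(th);a=np.radians(az);n=np.array([np.cos(a)*np.sin(t),np.sin(a)*np.sin(t),np.cos(t)])
    P=proj(c,[p,p-.0514*n,p-.107*n]);d=P[2]-P[1];print(th,az,P[1].round(1),P[2].round(1),(-d[0]/d[1]).round(3))
i=get_image("scene")
cv2.imwrite("pics/t2.png",cv2.resize(i[220:275,185:245],None,fx=10,fy=10,interpolation=cv2.INTER_CUBIC)[:,:,::-1])
```

```text
yaw -255.90668747617516
24 95 [217.6 241.4] [209.7 259.8] 0.427
24 105 [218.3 242.7] [211.3 262.4] 0.359
24 115 [219.4 243.8] [213.3 264.7] 0.289
28 95 [216.  241.5] [206.5 260. ] 0.512
28 105 [216.9 242.9] [208.3 263. ] 0.429
28 115 [218.1 244.2] [210.7 265.6] 0.345
32 95 [214.5 241.4] [203.4 260. ] 0.597
32 105 [215.5 243.1] [205.4 263.4] 0.497
32 115 [216.8 244.5] [208.1 266.4] 0.399
36 95 [213.  241.3] [200.4 259.8] 0.684
36 105 [214.1 243.1] [202.5 263.6] 0.565
36 115 [215.6 244.7] [205.5 267. ] 0.452
40 95 [211.6 241.1] [197.4 259.5] 0.772
40 105 [212.8 243.1] [199.8 263.6] 0.634
40 115 [214.4 244.9] [203.1 267.3] 0.505
```

View pics/t2.png

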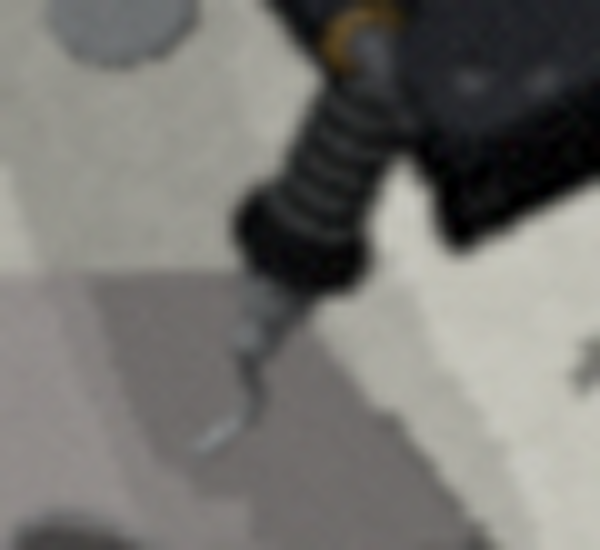

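```bash
python3 -m crank '[[0,-0.03,0.08,0.1,-0.029],[0,-0.2,0.4,0.1,-0.058],[0,-0.35,0.65,0.1,-0.087],[0,-0.5,0.9,0.1,-0.116],[0,-0.6,1.0,0.1,-0.145]]' 50; python3 -m crank '[[0,0,0.1,0,-0.029],[0,-0.03,0.25,0,-0.058],[0,-0.03,0.25,0,-0.087],[0,-0.03,0.25,0,-0.116],[0,-0.03,0.25,-0.1,-0.145]]' 50;  python3 -m crank '[[0,0,0,-0.25,-0.0075],[0,0,0,-0.5,-0.0075],[0,0,0,-0.55,-0.0075],[0,0,0,-0.55,-0.0075]]' 50; python3 -m crank '[[0,0.01,0,0,0],[0,0.02,0,-0.005,0],[0,0.03,0,-0.011,0],[0,0.04,0,-0.017,0],[0,0.04,0,-0.017,0]]' 6
```

```text
time: 8.95
position: [0.4155, 0.198, 0.2584]
tool_rot: [-2.806, -1.413, -0.003]
ft_force: [1.1, 0.6, 0.1]
grip_width: 0.231
grip_force: 50.0
time: 9.57
position: [0.4119, 0.2464, 0.2394]
tool_rot: [-3.14, -0.032, -0.007]
ft_force: [1.0, 0.2, -1.5]
grip_width: 0.231
grip_force: 50.0
time: 10.07
position: [0.4112, 0.2458, 0.1285]
tool_rot: [-3.141, 0.033, -0.001]
ft_force: [0.2, 0.0, -0.2]
grip_width: 0.229
grip_force: 50.0
time: 10.7
position: [0.4197, 0.2458, 0.1247]
tool_rot: [-3.14, 0.034, -0.003]
ft_force: [0.9, 0.4, 3.1]
grip_width: 0.24
grip_force: 6.0
```

```bash
python3 -m crank '[[0,0,0,0,0],[0,-0.01,0,0.15,0],[0,-0.02,0,0.35,0.029],[0,-0.02,-0.05,0.55,0.058],[0,0,-0.15,0.65,0.087]]' 50; python3 -m crank '[[0,0.1,-0.15,0,0.029],[0,0.2,-0.4,0,0.058],[0,0.35,-0.65,0,0.087],[0,0.5,-0.85,0,0.116],[0,0.57,-0.98,0,0.145]]' 50;  python3 -m crank '[[0,0.02,-0.08,0,0.029],[0,0.032,-0.137,-0.05,0.058],[0,0.032,-0.137,-0.085,0.065],[0,0.032,-0.137,-0.085,0.065]]' 55;python3 - <<'E'
from h import *
s=get_state();r=s["tool_rot"];print(s["position"],2*np.degrees(np.arctan2(r[1],r[0])) )
p=s["position"]+np.array([0,0,.019]);c=get_calibration("scene")
for th in(32,36,40):
    t=np.radians(th);a=np.radians(105.5);n=np.array([np.cos(a)*np.sin(t),np.sin(a)*np.sin(t),np.cos(t)])
    P=(proj(c,[p,p-.0514*n,p-.0769*n,p-.107*n])-[185,220])*10;d=P[3]-P[1];print(th,P.round(0).tolist(),(-d[0]/d[1]).round(3))
i=get_image("scene")
cv2.imwrite("pics/t3.png",cv2.resize(i[220:275,185:245],None,fx=10,fy=10,interpolation=cv2.INTER_CUBIC)[:,:,::-1])
E
```

```text
time: 11.32
position: [0.4188, 0.2158, 0.2559]
tool_rot: [-3.03, -0.828, -0.003]
ft_force: [1.0, -0.1, -1.7]
grip_width: 0.225
grip_force: 50.0
time: 11.95
position: [0.5332, 0.016, 0.253]
tool_rot: [-2.376, -2.055, 0.004]
ft_force: [-0.1, 0.8, -1.4]
grip_width: 0.226
grip_force: 50.0
time: 12.45
position: [0.5381, -0.0083, 0.2357]
tool_rot: [-1.913, -2.489, 0.003]
ft_force: [-0.5, 0.9, -1.2]
grip_width: 0.227
grip_force: 55.0
[ 0.53814679 -0.00829592  0.23570826] -255.0950007835936
32 [[388.0, 50.0], [290.0, 248.0], [244.0, 342.0], [190.0, 451.0]] 0.491
36 [[388.0, 50.0], [277.0, 248.0], [223.0, 344.0], [162.0, 454.0]] 0.559
40 [[388.0, 50.0], [263.0, 248.0], [204.0, 344.0], [134.0, 454.0]] 0.626
```

View pics/t3.png

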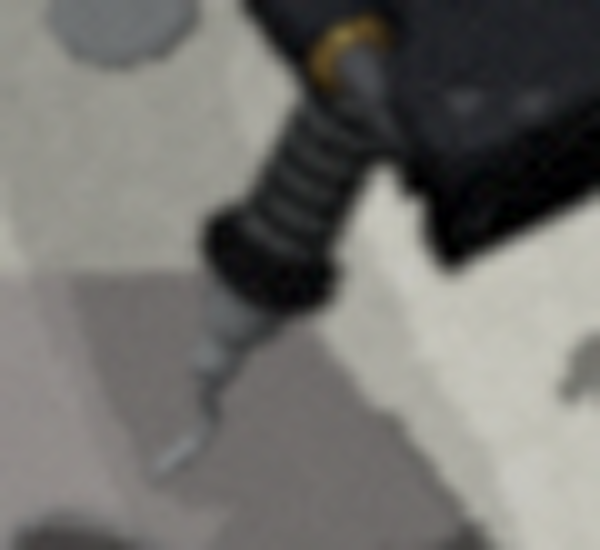

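```bash
python3 -m crank '[[0,0.009,-0.032,-0.046,0],[0,0.019,-0.064,-0.092,0],[0,0.028,-0.096,-0.138,0],[0,0.0375,-0.1275,-0.1835,0],[0,0.0375,-0.1275,-0.1835,0]]' 60
cat > f.py <<'E'
from h import *
import sys
xf=np.array([.2107,-.7811,.5878]);yf=np.array([.9655,.2605,0]);n=np.array([-.1531,.5675,.809]);c=np.array([.5604,-.0885,.14])
F=[];Q=[]
for k in range(1):
    s=get_state();F.append(s["ft_force"]);Q.append(s["position"])
p=np.mean(Q,0)+[0,0,.019]-c;F=np.mean(F,0)
print("t %.2f x %.4f y %.4f n %.4f  F x %.1f y %.1f n %.1f"%(s["time"],p@xf,p@yf,p@n,F@xf,F@yf,F@n))
E
python3 f.py
```

```text
time: 13.12
position: [0.5461, -0.0344, 0.1993]
tool_rot: [-1.914, -2.489, 0.002]
ft_force: [-0.7, 0.5, -1.4]
grip_width: 0.225
grip_force: 60.0
t 13.12 x 0.0008 y 0.0003 n 0.0962  F x -1.4 y -0.5 n -0.7
```

```bash
python3 -m crank '[[0,0.008,-0.03,0.022,0],[0,0.016,-0.06,0.044,0],[0,0.023,-0.086,0.065,0],[0,0.023,-0.086,0.065,0]]' 60;python3 f.py; for k in 1; do python3 -m crank '[[0,0.002,-0.008,0.006,0],[0,0.002,-0.008,0.006,0]]' >/dev/null;python3 f.py;python3 -m crank '[[0,0.002,-0.008,0.006,0],[0,0.002,-0.008,0.006,0]]' >/dev/null;python3 f.py; done
```

```text
time: 13.62
position: [0.5516, -0.0509, 0.214]
tool_rot: [1.914, 2.491, 0.001]
ft_force: [-0.1, 0.6, -1.4]
grip_width: 0.226
grip_force: 60.0
t 13.62 x 0.0235 y 0.0013 n 0.0979  F x -1.3 y 0.1 n -0.8
t 13.88 x 0.0243 y 0.0010 n 0.0978  F x -2.7 y 0.2 n -0.4
t 14.12 x 0.0256 y 0.0009 n 0.0978  F x -5.4 y 1.3 n -1.6
```

```bash
python3 -m crank '[[0,0.001,-0.004,-0.006,0],[0,0.001,-0.004,-0.006,0]]' >/dev/null;python3 f.py;python3 -m crank '[[0,0.001,-0.004,-0.006,0],[0,0.001,-0.004,-0.006,0]]' >/dev/null;python3 f.py
```

```text
t 14.38 x 0.0257 y 0.0011 n 0.0969  F x -5.9 y 0.5 n 0.3
t 14.62 x 0.0257 y 0.0012 n 0.0956  F x -6.0 y 1.3 n 0.9
```

```bash
cat > seg.py <<'E'
import numpy as np
xf=np.array([.2107,-.7811,.5878]);yf=np.array([.9655,.2605,0])
P=lambda d:27.9*(np.cos(np.radians(d))*xf-np.sin(np.radians(d))*yf)/200
b=np.round(P(0),3)
for k in range(0,400,1):
    a=k*22.5
    if a>382: break
    rows=[np.round(P(a+4.5*j),3)-b for j in range(1,6)];b=np.round(P(a+22.5),3)
    print(a,[[float(v) for v in r.round(3)] for r in rows])
E
python3 seg.py
```

```text
0.0 [[-0.01, -0.002, 0.0], [-0.021, -0.004, -0.001], [-0.032, -0.005, -0.002], [-0.043, -0.006, -0.004], [-0.053, -0.006, -0.006]]
22.5 [[-0.011, 0.001, -0.003], [-0.021, 0.003, -0.006], [-0.031, 0.005, -0.01], [-0.041, 0.009, -0.014], [-0.05, 0.012, -0.018]]
45.0 [[-0.009, 0.005, -0.005], [-0.018, 0.01, -0.01], [-0.025, 0.015, -0.015], [-0.033, 0.021, -0.021], [-0.039, 0.028, -0.027]]
67.5 [[-0.006, 0.007, -0.006], [-0.011, 0.014, -0.012], [-0.015, 0.022, -0.018], [-0.019, 0.03, -0.025], [-0.022, 0.039, -0.031]]
90.0 [[-0.002, 0.008, -0.006], [-0.003, 0.017, -0.013], [-0.003, 0.026, -0.019], [-0.002, 0.035, -0.025], [-0.001, 0.044, -0.031]]
112.5 [[0.003, 0.009, -0.006], [0.006, 0.018, -0.012], [0.01, 0.027, -0.017], [0.014, 0.035, -0.022], [0.02, 0.043, -0.027]]
135.0 [[0.006, 0.008, -0.004], [0.013, 0.016, -0.008], [0.021, 0.023, -0.012], [0.029, 0.03, -0.015], [0.037, 0.036, -0.018]]
157.5 [[0.009, 0.005, -0.002], [0.019, 0.01, -0.004], [0.029, 0.015, -0.005], [0.039, 0.019, -0.006], [0.05, 0.022, -0.006]]
180.0 [[0.01, 0.002, 0.0], [0.021, 0.004, 0.001], [0.032, 0.005, 0.002], [
[... 371 characters left out ...]
], [0.019, -0.03, 0.025], [0.022, -0.039, 0.031]]
270.0 [[0.002, -0.008, 0.006], [0.003, -0.017, 0.013], [0.003, -0.026, 0.019], [0.002, -0.035, 0.025], [0.001, -0.044, 0.031]]
292.5 [[-0.003, -0.009, 0.006], [-0.006, -0.018, 0.012], [-0.01, -0.027, 0.017], [-0.014, -0.035, 0.022], [-0.02, -0.043, 0.027]]
315.0 [[-0.006, -0.008, 0.004], [-0.013, -0.016, 0.008], [-0.021, -0.023, 0.012], [-0.029, -0.03, 0.015], [-0.037, -0.036, 0.018]]
337.5 [[-0.009, -0.005, 0.002], [-0.019, -0.01, 0.004], [-0.029, -0.015, 0.005], [-0.039, -0.019, 0.006], [-0.05, -0.022, 0.006]]
360.0 [[-0.01, -0.002, 0.0], [-0.021, -0.004, -0.001], [-0.032, -0.005, -0.002], [-0.043, -0.006, -0.004], [-0.053, -0.006, -0.006]]
```

```bash
python3 -m crank '[[0,-0.011,0.002,0.001,0],[0,-0.022,0.001,0.001,0],[0,-0.033,0,0,0],[0,-0.044,-0.001,-0.002,0],[0,-0.054,-0.001,-0.004,0]]' >/dev/null;python3 f.py;python3 -m crank '[[0,-0.011,0.001,-0.003,0],[0,-0.021,0.003,-0.006,0],[0,-0.031,0.005,-0.01,0],[0,-0.041,0.009,-0.014,0],[0,-0.05,0.012,-0.018,0]]' >/dev/null; python3 f.py
```

```text
t 15.25 x 0.0241 y -0.0072 n 0.0967  F x -6.9 y 5.5 n -1.0
t 15.88 x 0.0195 y -0.0151 n 0.0969  F x -3.7 y 7.0 n -1.0
```

```bash
python3 -m crank '[[0,-0.008,0.006,-0.006,0],[0,-0.016,0.012,-0.012,0],[0,-0.022,0.018,-0.017,0],[0,-0.030,0.025,-0.023,0],[0,-0.036,0.032,-0.029,0]]' >/dev/null;python3 f.py;python3 -m crank '[[0,-0.006,0.007,-0.006,0],[0,-0.011,0.014,-0.012,0],[0,-0.015,0.022,-0.018,0],[0,-0.019,0.030,-0.025,0],[0,-0.022,0.039,-0.031,0]]' >/dev/null; python3 f.py
```

```text
t 16.50 x 0.0103 y -0.0224 n 0.0959  F x -0.5 y 3.7 n -0.4
t 17.12 x -0.0016 y -0.0259 n 0.0955  F x 2.1 y 4.5 n -1.4
```

```bash
python3 -m crank '[[0,-0.002,0.008,-0.005,0],[0,-0.003,0.018,-0.011,0],[0,-0.003,0.027,-0.017,0],[0,-0.003,0.037,-0.022,0],[0,-0.002,0.046,-0.028,0]]' >/dev/null;python3 f.py;python3 -m crank '[[0,0.003,0.009,-0.006,0],[0,0.006,0.018,-0.012,0],[0,0.01,0.027,-0.017,0],[0,0.014,0.035,-0.022,0],[0,0.02,0.043,-0.027,0]]' >/dev/null; python3 f.py
```

```text
t 17.75 x -0.0128 y -0.0243 n 0.0963  F x 3.3 y 3.2 n -1.1
t 18.38 x -0.0223 y -0.0183 n 0.0963  F x 2.7 y 1.2 n -0.1
```

```bash
python3 -m crank '[[0,0.005,0.009,-0.005,0],[0,0.012,0.017,-0.009,0],[0,0.02,0.024,-0.013,0],[0,0.028,0.031,-0.016,0],[0,0.036,0.037,-0.019,0]]' >/dev/null;python3 f.py;python3 -m crank '[[0,0.009,0.005,-0.002,0],[0,0.019,0.01,-0.004,0],[0,0.029,0.015,-0.005,0],[0,0.039,0.019,-0.006,0],[0,0.05,0.022,-0.006,0]]' >/dev/null; python3 f.py
```

```text
t 19.00 x -0.0285 y -0.0093 n 0.0963  F x 3.2 y -0.8 n 0.1
t 19.62 x -0.0306 y 0.0016 n 0.0963  F x 2.0 y -2.7 n -0.9
```

```bash
python3 -m crank '[[0,0.011,0.003,0,0],[0,0.022,0.006,0,0],[0,0.033,0.007,0.001,0],[0,0.044,0.008,0.003,0],[0,0.054,0.008,0.005,0]]' >/dev/null;python3 f.py;python3 -m crank '[[0,0.011,-0.001,0.003,0],[0,0.021,-0.003,0.006,0],[0,0.031,-0.005,0.01,0],[0,0.041,-0.009,0.014,0],[0,0.05,-0.012,0.018,0]]' >/dev/null; python3 f.py
```

```text
t 20.25 x -0.0288 y 0.0121 n 0.0962  F x 3.5 y -4.2 n 0.0
t 20.88 x -0.0234 y 0.0207 n 0.0963  F x 1.2 y -5.5 n -2.0
```

```bash
python3 -m crank '[[0,0.009,-0.006,0.005,0],[0,0.017,-0.012,0.011,0],[0,0.024,-0.017,0.016,0],[0,0.032,-0.023,0.022,0],[0,0.038,-0.03,0.028,0]]' >/dev/null;python3 f.py;python3 -m crank '[[0,0.006,-0.007,0.006,0],[0,0.011,-0.014,0.012,0],[0,0.015,-0.022,0.018,0],[0,0.019,-0.03,0.025,0],[0,0.022,-0.039,0.031,0]]' >/dev/null; python3 f.py
```

```text
t 21.50 x -0.0151 y 0.0262 n 0.0965  F x -1.4 y -5.6 n -0.7
t 22.12 x -0.0049 y 0.0289 n 0.0968  F x -3.1 y -4.8 n -1.2
```

```bash
python3 -m crank '[[0,0.002,-0.008,0.006,0],[0,0.003,-0.017,0.013,0],[0,0.003,-0.026,0.019,0],[0,0.002,-0.035,0.025,0],[0,0.001,-0.044,0.031,0]]' >/dev/null;python3 f.py;python3 -m crank '[[0,-0.003,-0.009,0.006,0],[0,-0.006,-0.018,0.012,0],[0,-0.01,-0.027,0.017,0],[0,-0.014,-0.035,0.022,0],[0,-0.02,-0.043,0.027,0]]' >/dev/null; python3 f.py
```

```text
t 22.75 x 0.0065 y 0.0275 n 0.0969  F x -5.3 y -3.3 n -1.5
t 23.38 x 0.0159 y 0.0220 n 0.0971  F x -6.9 y -1.9 n -0.8
```

```bash
python3 -m crank '[[0,-0.006,-0.008,0.003,0],[0,-0.014,-0.015,0.006,0],[0,-0.022,-0.022,0.009,0],[0,-0.030,-0.029,0.012,0],[0,-0.038,-0.035,0.015,0]]' >/dev/null;python3 f.py;python3 -m crank '[[0,-0.009,-0.005,0.002,0],[0,-0.019,-0.01,0.004,0],[0,-0.029,-0.015,0.005,0],[0,-0.039,-0.019,0.006,0],[0,-0.05,-0.022,0.006,0]]' >/dev/null; python3 f.py;python3 -m crank '[[0,-0.01,-0.002,0,0],[0,-0.021,-0.004,-0.001,0],[0,-0.032,-0.005,-0.002,0],[0,-0.043,-0.006,-0.004,0],[0,-0.053,-0.006,-0.006,0]]' >/dev/null; python3 f.py
```

```text
t 24.00 x 0.0224 y 0.0131 n 0.0966  F x -6.9 y 0.4 n -0.9
t 24.62 x 0.0249 y 0.0030 n 0.0968  F x -6.2 y 2.9 n -1.0
t 25.25 x 0.0238 y -0.0064 n 0.0970  F x -4.6 y 4.6 n 0.3
```

```bash
python3 -m crank '[[0,-0.011,0.001,-0.003,0],[0,-0.021,0.003,-0.006,0],[0,-0.031,0.005,-0.01,0],[0,-0.036,0.007,-0.012,0],[0,-0.036,0.007,-0.012,0]]' >/dev/null;python3 f.py;python3 -m crank '[[0,0.013,0.026,-0.016,0],[0,0.026,0.052,-0.032,0],[0,0.04,0.079,-0.048,0],[0,0.053,0.105,-0.0635,0],[0,0.053,0.105,-0.0635,0]]' >/dev/null; python3 f.py
```

```text
t 25.88 x 0.0208 y -0.0128 n 0.0969  F x -3.4 y 4.0 n -0.0
t 26.50 x -0.0036 y 0.0001 n 0.0960  F x -0.4 y 0.3 n -0.6
```

```bash
python3 -m crank '[[0,-0.011,0.042,0.06,0],[0,-0.023,0.085,0.121,0],[0,-0.034,0.127,0.182,0],[0,-0.046,0.17,0.243,0],[0,-0.046,0.17,0.4,0]]' ; python3 -m crank '[[0,-0.1,0.1,0.25,0],[0,-0.25,0.35,0.3,-0.016],[0,-0.4,0.6,0.3,-0.032],[0,-0.55,0.8,0.3,-0.047],[0,-0.6,1,0.3,-0.047]]'; python3 -m crank '[[0,-0.02,0.3,0,0],[0,-0.02,0.6,0,0],[0,-0.02,0.8,0,0],[0,-0.02,0.8,0,0]]'; python3 f.py
```

```text
time: 27.12
position: [0.5347, 0.0037, 0.2769]
tool_rot: [-1.91, -2.491, 0.002]
ft_force: [0.6, 0.3, -2.1]
grip_width: 0.226
grip_force: 60.0
time: 27.75
position: [0.414, 0.2042, 0.3383]
tool_rot: [2.257, 2.183, 0.002]
ft_force: [0.7, 0.2, -0.6]
grip_width: 0.225
grip_force: 60.0
time: 28.25
position: [0.4098, 0.366, 0.337]
tool_rot: [-2.25, -2.189, 0.0]
ft_force: [-0.2, 0.4, -0.8]
grip_width: 0.227
grip_force: 60.0
t 28.25 x -0.2597 y -0.0270 n 0.4557  F x -0.8 y -0.1 n -0.4
```

```bash
python3 -m crank '[[0,0,0.035,-0.25,0],[0,0,0.035,-0.5,0],[0,0,0.035,-0.75,0],[0,0,0.035,-0.895,0],[0,0,0.035,-0.895,0]]' ; python3 -m crank '[[0,0,-0.037,-0.05,0],[0,0,-0.074,-0.101,0],[0,0,-0.11,-0.152,0],[0,0,-0.147,-0.202,0],[0,0,-0.147,-0.202,0]]'; python3 -m crank '[[0,0,-0.02,0,0],[0,0,-0.04,0,0],[0,0,-0.052,0,0],[0,0,-0.052,0,0]]' 20
```

```text
time: 28.88
position: [0.411, 0.367, 0.1562]
tool_rot: [2.261, 2.181, -0.008]
ft_force: [1.1, -0.2, -0.1]
grip_width: 0.224
grip_force: 60.0
time: 29.5
position: [0.4116, 0.3385, 0.1166]
tool_rot: [-2.26, -2.182, 0.003]
ft_force: [0.3, 0.3, -0.5]
grip_width: 0.226
grip_force: 60.0
time: 30.0
position: [0.4121, 0.3326, 0.119]
tool_rot: [-2.256, -2.183, -0.008]
ft_force: [-0.2, 5.7, 0.4]
grip_width: 0.231
grip_force: 20.0
```

```bash
python3 -m crank '[[0,0,0,0,0],[0,0,-0.02,0.022,0],[0,0,-0.04,0.04,0],[0,0,-0.07,0.055,0],[0,0,-0.1,0.07,0]]' 6; python3 -m crank '[[0,0,-0.025,0.008,0],[0,0,-0.05,0.014,0],[0,0,-0.07,0.018,0],[0,0,-0.09,0.02,0],[0,0,-0.09,0.02,0]]' 6;python3 - <<'E'
from h import *
s=get_state();p=s["position"]+np.array([0,0,.019]);print(p)
for nm in("scene","side"):
    i=get_image(nm);np.save(f"pics/u_{nm}.npy",i);c=get_calibration(nm)
    P=proj(c,[p+[0,0,-.03],p+[0,0,-.05],p+[0,0,-.08]]);print(nm,P.round(1).tolist())
    u,v=P[1].astype(int);g=i[v-25:v+30,u-22:u+22].max(2)
    for r in range(0,55,2): print(v-25+r,''.join('#' if x<35 else '+' if x<70 else '.' for x in g[r]))
    print(u-22)
E
```

```text
time: 30.62
position: [0.4117, 0.3087, 0.1316]
tool_rot: [-2.259, -2.182, 0.001]
ft_force: [0.1, 1.8, -2.4]
grip_width: 0.24
grip_force: 6.0
time: 31.25
position: [0.4121, 0.291, 0.1357]
tool_rot: [2.259, 2.182, -0.0]
ft_force: [-0.9, 0.7, 0.2]
grip_width: 0.237
grip_force: 6.0
[0.41209339 0.29100052 0.15468531]
scene [[332.9, 189.3], [332.2, 194.9], [331.3, 203.0]]
169 ..............+###++#######++++++++++++##++#
171 ..............+##+++++#####++++#############
173 ..............+####+++######+++#####++++++++
175 ...............+####+...+###+++++#++++++++++
177 ................+##++++++++++++++#++++++++++
179 ...++............+++++++++#+++++++#++++#++++
181 .+...............+####+++##+++++++++++++#++#
183 ++.................####++###+++#++##########
185 .....................+######################
187 .....................+######################
189 .....................#######################
191 ....................+###################++++
193 ...................#############+++.........
195 ..................+##########+..............
197 ..................+#########+............
[... 1374 characters left out ...]
..........
248 ..................+++++++++++...............
250 ....................++++++++................
252 ......................+++...................
254 ......................++....................
256 .......................+....................
258 .......................+....................
260 ......................++....................
262 ............................................
264 ............................................
266 ............................................
268 ............................................
270 ............................................
272 ............................................
274 ............................................
266
```

```bash
python3 -m crank '[[0,0,0.03,0,0],[0,0,0.04,0.15,0],[0,0,0.04,0.38,-0.029],[0,0.02,-0.05,0.38,-0.058],[0,0.0545,-0.15,0.38,-0.087]]' 25; python3 -m crank '[[0,0,-0.08,0,-0.029],[0,0,-0.08,0,-0.058],[0,0,-0.08,0,-0.087],[0,0,-0.08,0,-0.116],[0,0,-0.08,0,-0.145]]' 25;python3 -m crank '[[0,0,0,0,-0.019],[0,0,0,0,-0.019]]' 25;python3 - <<'E'
from h import *
s=get_state();p=s["position"]+np.array([0,0,.019]);r=s["tool_rot"];print(p,2*np.degrees(np.arctan2(r[1],r[0])))
for nm in("scene","side"):
    i=get_image(nm);c=get_calibration(nm)
    P=proj(c,[p+[0,0,-.05],p+[0,0,-.0755],p+[0,0,-.08],p+[0,0,-.105],[.423,.245,.085]]);print(nm,P.round(1).tolist())
    u,v=P[0].astype(int);I=i[v-10:v+45,u-22:u+22].astype(int);g=I.max(2)
    for r in range(0,55,2): print(v-10+r,''.join('#' if x<35 else '+' if x<75 else '-' if x<110 else ',' if x<140 else '.' for x in g[r]))
    print(u-22)
E
```

```text
time: 31.98
position: [0.4231, 0.2616, 0.2122]
tool_rot: [2.768, 1.486, 0.002]
ft_force: [-0.1, 0.2, -1.3]
grip_width: 0.236
grip_force: 25.0
time: 32.6
position: [0.4229, 0.2455, 0.2113]
tool_rot: [3.139, 0.115, -0.0]
ft_force: [0.2, 0.1, -1.5]
grip_width: 0.238
grip_force: 25.0
time: 32.85
position: [0.4228, 0.2455, 0.2113]
tool_rot: [3.141, -0.061, -0.0]
ft_force: [-0.1, 0.5, -0.5]
grip_width: 0.235
grip_force: 25.0
[0.42284187 0.24548138 0.230341  ] -2.2388074422993
scene [[318.6, 180.8], [318.0, 188.4], [317.9, 189.7], [317.3, 196.8], [316.3, 208.0]]
170 ......,,--,-,--+#################+-,,,,,,,,-
172 ..........,,,---+################+-,,,,,,,,,
174 ..........,,,,,,-+##########+------,,,,,,,,,
176 .........---,,,,,-+#########+-----,,,,,,,,,,
178 ........,,,,,-----+########++-----,-,-,-,,,,
180 ......,,,,,,,---++##########++---,,,,,,-,,,,
182 ..,,,,,,,,---++++############+----,,,-,,,,,,
184 ,,,,,,,---+++++---+#########++--,,,,,-,,,,--
186 ,,,,---++++-,,.....,+#####+-,...,,,,,-,,,,,-
188 ,---+++--,..........,-+++-.........,,-,,,,,,
190 -+++--,..............-++,..............,,,,,
[... 1599 characters left out ...]
..........
223 .,.......,,,....,,,,----,,,,,,,,,,,,,,,,....
225 ...,.,.,,.,.....,,,,,,,,,,,,,,,,,,,,.,,,,,,,
227 ,...,.,....,,,,--,,,,,,,,,,,,,,,,,,,,,,.,,,,
229 .............,----------------------------,,
231 .............,,----+----------------------,,
233 .............,,----,,,,,,-----------------,,
235 .............,,---,.....,,,---------------,.
237 ..............,---,,...,,,,---------------,,
239 ..............,,-----,--,,,,--------------,,
241 .............,,--++-++------,,,,,,,,,,,---,,
243 ............,---+++++-+-------------------,.
245 ............,---++++++--------------------,.
247 ,,,,,,.,,.,,------+-----------------------,,
249 ,,,-,,,-----------------------------------,,
262
```

```bash
python3 -m crank '[[0,0,0,-0.08,0],[0,0,0,-0.16,0],[0,0,0,-0.2,0],[0,0,0,-0.24,0],[0,0,0,-0.28,0]]' 25; python3 -m crank '[[0,0,0,-0.02,0],[0,0,0,-0.04,0],[0,0,0,-0.06,0],[0,0,0,-0.06,0]]' 25
```

```text
time: 33.58
position: [0.4229, 0.2456, 0.1552]
tool_rot: [-3.141, 0.064, -0.0]
ft_force: [-0.1, -0.1, -0.8]
grip_width: 0.237
grip_force: 25.0
time: 34.08
position: [0.4227, 0.2454, 0.1434]
tool_rot: [3.141, -0.064, -0.0]
ft_force: [0.0, -0.2, -0.7]
grip_width: 0.231
grip_force: 25.0
```

```bash
python3 -m crank '[[0,0,0,-0.02,0],[0,0,0,-0.04,0],[0,0,0,-0.06,0],[0,0,0,-0.08,0],[0,0,0,-0.08,0]]' 25; python3 -m crank '[[0,0,0,-0.01,0],[0,0,0,-0.018,0],[0,0,0,-0.018,0]]' 25
```

```text
time: 34.7
position: [0.4226, 0.2453, 0.1272]
tool_rot: [3.141, -0.064, -0.001]
ft_force: [0.3, 0.6, -1.2]
grip_width: 0.236
grip_force: 25.0
time: 35.08
position: [0.4228, 0.2454, 0.1239]
tool_rot: [-3.141, 0.064, 0.0]
ft_force: [0.4, 0.2, -1.2]
grip_width: 0.232
grip_force: 25.0
```

Continue down until the collar seats.

```bash
python3 -m crank '[[0,0,0,-0.01,0],[0,0,0,-0.01,0]]' 10;python3 -m crank '[[0,0,0,-0.01,0],[0,0,0,-0.01,0]]' 10;python3 -m crank '[[0,0,0,-0.01,0],[0,0,0,-0.01,0]]' 10
```

```text
time: 35.33
position: [0.4227, 0.2454, 0.1218]
tool_rot: [3.141, -0.064, -0.0]
ft_force: [0.1, 0.2, -0.6]
grip_width: 0.237
grip_force: 10.0
time: 35.58
position: [0.4227, 0.2454, 0.1198]
tool_rot: [-3.141, 0.064, 0.0]
ft_force: [-0.7, -0.7, -0.6]
grip_width: 0.237
grip_force: 10.0
time: 35.83
position: [0.4231, 0.2456, 0.1193]
tool_rot: [-3.141, 0.064, -0.001]
ft_force: [-3.5, -1.6, 6.4]
grip_width: 0.24
grip_force: 10.0
```

```bash
python3 -m crank '[[0.3,0,0,0,0],[0.5,0,0,0,0],[0.7,0,0,0,0],[0.8,0,0,0,0],[0.8,0,0,0,0]]'; python3 -m crank '[[0.8,0,0,0,0],[0.8,0,0,0.1,0],[0.8,0,0,0.3,0],[0.8,0,0,0.6,0],[0.8,0,0,0.9,0]]'; python3 -m crank '[[0.8,0,-0.3,0.2,0],[0.8,0,-0.6,0.2,0],[0.8,0,-0.8,0.2,0],[0.8,0,-0.8,0.2,0]]'
python3 - <<'E'
from h import *
for nm in("scene","side"):
    i=get_image(nm);c=get_calibration(nm);P=proj(c,[[.423,.245,.173],[.423,.245,.13],[.423,.245,.0875]]);print(nm,P.round(1).tolist())
    u,v=P[1].astype(int);g=i[v-20:v+28,u-30:u+30].max(2)
    for r in range(0,48,3): print(v-20+r,''.join('#' if x<45 else '+' if x<75 else '.' for x in g[r]))
    print(u-30)
    o=np.load(f"pics/{nm}.npy").astype(int)
    for q,X in(("file",[.501,.242,.14]),("screw",[.58,.2395,.13]),("beaker",[.534,.43,.045])):
        a,b=proj(c,[X])[0].astype(int);print(q,np.abs(i[b-12:b+12,a-8:a+8].astype(int)-o[b-12:b+12,a-8:a+8]).mean().round(1))
E
```

```text
time: 36.45
position: [0.4228, 0.2454, 0.1179]
tool_rot: [-3.141, 0.064, 0.0]
ft_force: [-0.4, 0.2, -0.6]
grip_width: 0.666
grip_force: 0.0
time: 37.08
position: [0.4225, 0.2453, 0.2997]
tool_rot: [-3.141, 0.064, -0.0]
ft_force: [1.5, 0.0, 0.4]
grip_width: 0.8
grip_force: 0.0
time: 37.58
position: [0.4231, 0.0815, 0.3383]
tool_rot: [3.14, -0.076, 0.002]
ft_force: [0.3, 0.9, 0.6]
grip_width: 0.8
grip_force: 0.0
scene [[318.2, 183.1], [317.3, 195.6], [316.3, 207.3]]
175 ...................++.......................................
178 ......................+++++++...............................
181 .....................++++++.................................
184 ................+++++++++...+######+........................
187 ............+++++++.........########+.......................
190 .........+++++.............+########........................
193 .....++++..................+#######+........................
196 ++++.......................+#######+........................
199 ...........................+#######+........................
202 ...........................########.......
[... 872 characters left out ...]
................
219 ............................+#++++++........................
222 ...........................+++++++++........................
225 ...........................++++#+++++.......................
228 ...........................++++++++++.......................
231 ++........................++#+++++++++......................
234 +........................+###+#+#++##++.....................
237 .........................++#########++......................
240 ..............................+++...........................
243 ............................................................
246 ............................................................
253
file 7.9
screw 9.3
beaker 3.2
```

```bash
python3 -c "
from bench import close_job;print(close_job())"
```

```text
the job is handed in; nothing more can be done
None
```

The deburring round is done and the job is handed in at about 38 s: one clockwise turn from the top in about 10.5 s, with about 3–7.5 N of contact throughout, ending past the top. The tool was held square to the face to within about 2°. It is back upright in its rack hole, and I saw no sign that the neighbouring tools or the beaker were touched.

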